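# Dust off a circuit board and hold the hand lens in focus over its chip

### The arm

A 7-joint arm with a two-finger parallel gripper is mounted at the origin on the work surface. World frame = base frame: x ahead of the robot, y to its left, z up, the work surface at z = 0. Lengths are in m, angles in rad, forces in N, time in s.
With the tool pointing down it reaches from about 0.425 to 0.95 m from the base axis. Payload 4.7 kg.
Tool frame: the origin (TCP) lies between the finger pads, 19 mm behind the fingertips; this is the grasp point; z points along the fingers, y is the line along which they close (so a half turn about z gives the same grasp; the last joint's range is limited). The gripper opens to 85 mm and grips with 20 to 120 N. Pads are 22 mm wide; open, the fingers measure 114 mm over their backs; the gripper's body (76 mm by 85 mm) begins 54 mm behind the grasp point. The pads swing forward as they close: fully open they stand 13 mm farther back than shut.
Start: joints at [-1.349, 0.469, -0.049, 1.532, 0.024, 1.141, -0.082], TCP at [0.167, 0.654, 0.25] pointing down, gripper open.
Joint ranges: [-2.59, 2.59], [-0.33, 1.99], [-1.39, 1.29], [0.1, 2.45], [-1.04, 4.18], [0.21, 1.99], [-2.66, 2.66]. Speed limits (rad/s): [2.57, 2.57, 3.14, 3.14, 3.14, 3.14, 3.14].

### API

Orientations are given as [roll, pitch, yaw] about the fixed x, y, z axes, in that order (R = Rz(yaw) Ry(pitch) Rx(roll)).
In Python, from cell import arm, camera, job gives the robot as it stands.
- The arm moves only by the tool carry_out, never from a script. Its argument "commands" is one flat list of numbers, 5 for each row, row after row: the closure, from 0 (fully open) to 1 (shut), then the shift along the tool's x, y, z in m, then the turn about the tool's z in degrees. A call has 1 to 5 rows; each row shifts and turns the commanded pose from where the row before left it, along the tool's axes as they then stand; what a row does not reach is not made up. A row lasts 1/12 s, in which the tool goes at most 41.7 mm and 7.16 degrees, less where a joint would pass 70% of its speed; a pose out of reach is approached as far as the arm can. A call with a gripper value outside its range is refused whole. The fingers move at their own pace and stop on an object; the grip force is fixed at half the most. Time passes only in rows, so rows that do not move let the fingers close. It gives the time, the measured TCP pose, the force, the opening and the grip force at its end, in the units of the state.
- arm.get_obs(): the state, without advancing time (a new reading comes with each control period).
- camera(name): name is "scene" or "top" or "wrist"; returns a dict with "color" (400x640x3 uint8, red, green, blue), "fovy" (degrees; the focal length in pixels is half the picture's height over the tangent of half this angle, whatever the lens; pixels are square), "cx", "cy" (the principal point, pixels), "distortion" ([k1, k2, p1, p2, k3] as OpenCV has them; the pictures are not rectified), "position" and "rotation" of the camera in the world. Camera axes: x right, y up, looking along -z (the intrinsics and any distortion apply to the point x, -y, -z); pixel columns grow to the right and rows downward; lengths in m; the calibration is good to about 2 mm. A picture is of the moment at which its call begins. There is no depth.
- job.sign_off(): hands the job in; it is judged then, once.
The state is a dict: "time_s": time; "joints": joint angles; "dq": joint speeds; "effort": joint torques, N m; "tool_pos": TCP position; "orientation": TCP orientation; "contact_force": force on the tool from outside, world axes, zero at the start; "wrist_torque": the same for the moment, N m; "finger_gap": finger opening in m; "grip_force": force on a finger pad.
Only numpy, scipy, OpenCV 4.12 (cv2) and the standard library are available. Lean on these libraries where they do the work, as an engineer would, in place of code of your own. Each camera call takes 0.05 s, during which the arm holds its last target. There are 200 camera calls.

### The job

Blow the dust off the clamped circuit board: press the cap of the air duster fully down and let it spring back up. Then pick up the hand lens by its handle and hold it level over the board's big square chip, the chip under the middle of the glass and the lens frame at the height of the black stop collar on the stand's pillar, which is set to the focal height. Finish still holding the lens steady there, clear of the stand; do not touch the board, and leave the collar and the other things on the bench where they are.

Things in the scene. Friction and masses are not known exactly. Their poses are not given: they have to be found in the camera images.
- stand: Fixed stand; origin on the bench under the middle of its board jaws, x axis roughly away from the robot. Grey base plate x -85 to +115 mm, y +-65 mm, top 17 mm high. Two black jaws (x = -32, +32 mm, tops 45 mm high) clamp the board; clamp knob reaches x = -66 mm, 33 mm high. Steel pillar, 16 mm diameter, 217 mm tall, at x = +85 mm, beyond the board.
- collar_mark (a point): Centre, at mid-height, of the black stop collar on the pillar: ring of 34 mm outside diameter, 12 mm tall, with a thumbscrew pointing away from the board. Its height over the bench, the focal height for the lens, differs from start to start (110 to 145 mm). Held by friction only.
- board: Green circuit board 64 x 90 x 1.6 mm clamped level in the jaws, fixed; origin at the middle of its underside, 41 mm above the bench; long side along its own y. Nothing on it stands higher than 5 mm above its underside.
- chip (a point): Centre of the top of the big square black chip (16 x 16 mm, 1.8 mm thick, the largest chip) on the board; it lies 14 mm from the board's middle along the board's y axis, 44.4 mm above the bench. The bright steel shield can on the other half of the board is not the chip.
- duster: White air duster can, 52 mm diameter, in a steel holder with a 78 x 78 mm foot screwed to the bench, about 150 mm from the board's middle on the stand's -y side (robot's right); origin on the bench under the can's axis. The top of its cap is 176 mm above the bench.
- cap_top (a point): Middle of the top face of the duster's round black cap (28 mm diameter, 18 mm tall; moves with the cap). A short nozzle and a grey 3.6 mm tube slant from the cap's side down towards the board; the tube ends about 50 mm from the can's axis and 45 mm below the cap's top.
- cap (a joint): How far the cap is pressed down, in m: 0 up, 0.005 fully down against its stop. Sprung: it begins to move at about 2 N, reaches the stop at about 6 N and springs back when let go.
- lens: Hand lens lying flat and loose on the bench, 60 to 100 g; origin under the centre of the glass, at the underside; z up, handle along its own -x. Round black frame, 66 mm outside diameter, 12 mm thick, glass 56 mm across; steel ferrule; straight black handle 17 mm wide (y), 16 mm thick (z), flat below, from x = -46 to -126 mm.
- lens_centre (a point): Centre of the glass, mid-thickness of the frame, 6 mm above the lens's underside. This is the point to bring over the chip and to the collar's height.
- lens_handle (a point): Point in the handle 80 mm from the lens centre (x = -80 mm), 8 mm above the underside; good place to grip, 17 mm wide along the lens's y.
- tip_cleaner: Bystander: black pot with brass wool, 76 mm diameter, 43 mm tall, loose; origin at the middle of its underside. It and the lens lie one at the left and one at the right of the stand, either way round.
- tweezers: Bystander: steel tweezers, 120 mm long, 6 mm thick, lying near the robot; origin near mid-length, on the underside.
- screwdriver: Bystander: small precision screwdriver, 135 mm long, 10 mm thick, lying near the robot; origin at the blade end of the handle.
- flux_jar: Bystander: small amber glass jar with black cap, 44 mm diameter, about 40 mm tall, at the far left; origin at the middle of its underside.
Mind the look-alikes: they are no part of the job. What is shaped like the lens but purple is not meant.

How it is judged:
By the outcome, as a careful person would: the job done as asked, in the order asked, and still so for the second after the job is handed in, while the arm keeps its last pose, push and grip.
It also fails if it takes over 64 s, if anything falls off the work surface, if the arm or the gripper's body presses on something with over 40 N, if the wrist force passes 120 N, or if a joint passes its speed limit or range.

## Working session

There is one attempt and no reset: what is moved stays moved. The work goes in short steps, Python scripts to look and compute and a tool call to move; the robot and the scene stay as the last step left them, time stands still between calls to the robot, and variables do not carry over. Pictures are saved under pics/ and viewed, at most 10 in all, crops included, and the job is handed in when it is done.

Besides the shell and the picture viewer there is one more tool, called after ">>>" by a JSON object that holds its "method" and its "body". carry_out: Moves the arm, as the interface text tells. Its arguments: {"type":"object","properties":{"commands":{"type":"array"}},"required":["commands"]}

```bash
mkdir -p pics; ls
cat > h.py <<'E'
import numpy as np, cv2
from cell import arm, camera, job
def K(c):
    f=200/np.tan(np.radians(c["fovy"])/2)
    return np.array([[f,0,c["cx"]],[0,f,c["cy"]],[0,0,1.]])
def ray(c,uv):
    p=cv2.undistortPoints(np.array([[uv]],float),K(c),np.array(c["distortion"],float))[0,0]
    return np.array(c["position"]),np.array(c["rotation"])@np.array([p[0],-p[1],-1.])
def onz(c,uv,z):
    o,d=ray(c,uv); return o+d*(z-o[2])/d[2]
def tri(*rs):
    A=0;b=0
    for o,d in rs:
        d=d/np.linalg.norm(d);P=np.eye(3)-np.outer(d,d);A=A+P;b=b+P@o
    x=np.linalg.solve(A,b)
    return x,[np.linalg.norm(np.cross(x-o,d/np.linalg.norm(d))) for o,d in rs]
def proj(c,p):
    q=np.array(c["rotation"]).T@(np.array(p)-c["position"]);q=q*[1,-1,-1]
    return cv2.projectPoints(q[None],np.zeros(3),np.zeros(3),K(c),np.array(c["distortion"],float))[0].ravel()
E
python3 - <<'E'
from h import *
import pickle
d={}
for n in("scene","top","wrist"):
    c=camera(n);d[n]=c;cv2.imwrite(f"pics/{n}0.png",c["color"][...,::-1]);print(n,c["position"],c["fovy"],c["distortion"],np.round(c["rotation"],3).tolist())
pickle.dump(d,open("c0.pkl","wb"))
o=arm.get_obs();print(o)
E
```

```text
pics
scene [1.19138033 0.4157735  0.63355976] 53.17256225310455 [0.01839028 0.         0.         0.         0.        ] [0.991, 0.016, 2.149]
top [ 0.34355331 -0.02552004  1.10268142] 50.57739294099675 [-0.03886784  0.          0.          0.          0.        ] [0.204, 0.004, -1.7]
wrist [0.09359066 0.67140054 0.37304124] 71.26638413068243 [0.00033046 0.         0.         0.         0.        ] [-0.3, 0.002, 1.318]
{'time_s': 0.15, 'joints': array([-1.34892716,  0.46926952, -0.04859007,  1.53339672,  0.0240839 ,
        1.14100388, -0.08230539]), 'dq': array([ 0.00038781, -0.00289571,  0.00024816, -0.00216731,  0.00020935,
        0.00014679,  0.00155196]), 'effort': array([-6.57547535e-04, -5.10766518e+01, -4.70285187e-02, -2.37979531e+01,
        1.08728922e-02,  5.46854615e-03,  8.63666173e-06]), 'tool_pos': array([0.16737916, 0.65349607, 0.24920312]), 'orientation': array([-3.14010014e+00,  3.37434093e-05,  2.89083216e+00]), 'contact_force': array([-0.41339723, -0.14175232, -0.21158821]), 'wrist_torque': array([-0.01836762, -0.03160369,  0.01609934]), 'grip_force': 0.0, 'finger_gap': 0.08540181782970052}
```

```bash
python3 - <<'E'
s=open('h.py').read()
s=s.replace('np.array(c["rotation"])','R(c["rotation"])')
s=s.replace('def K(c)','from scipy.spatial.transform import Rotation\ndef R(r): return Rotation.from_euler("xyz",r).as_matrix()\ndef K(c)',1)
open('h.py','w').write(s)
E
cat h.py | head -5
```

```text
import numpy as np, cv2
from cell import arm, camera, job
from scipy.spatial.transform import Rotation
def R(r): return Rotation.from_euler("xyz",r).as_matrix()
def K(c):
```

View pics/scene0.png

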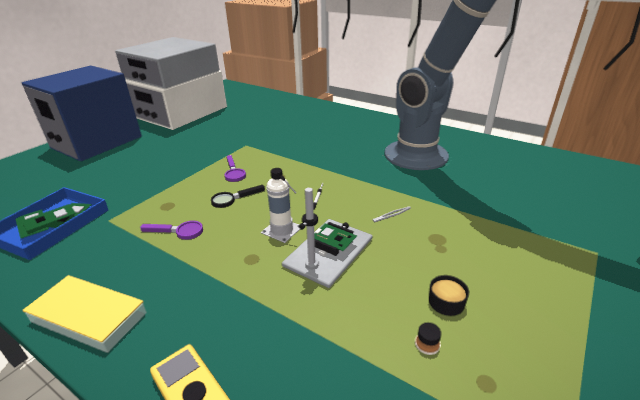

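View pics/top0.png

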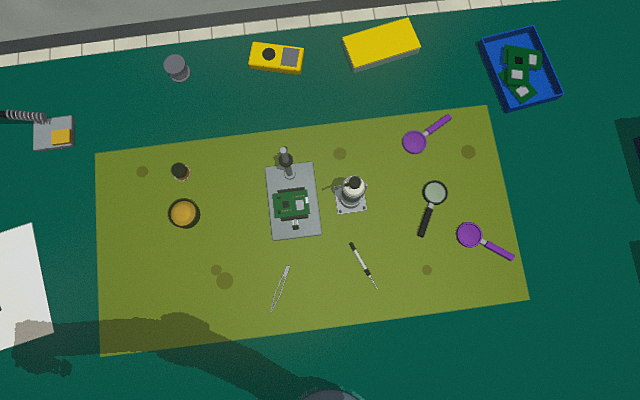

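The scene view shows the black lens at (223,199) with its handle to (265,188), the duster cap at (277,173), the collar at (310,219) and the board at (335,236). In the top view the lens is at (433,192), handle end (421,235), cap (354,183), board (292,204) and collar (286,160). I'll enlarge both for precise pixels.

Run:
```python
import cv2
a=cv2.imread("pics/top0.png")[135:255,255:455];b=cv2.imread("pics/scene0.png")[155:285,200:400]
cv2.imwrite("pics/topc.png",cv2.resize(a,None,fx=4,fy=4,interpolation=cv2.INTER_CUBIC))
cv2.imwrite("pics/scenec.png",cv2.resize(b,None,fx=4,fy=4,interpolation=cv2.INTER_CUBIC))
```

```text
(no output)
```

View pics/topc.png

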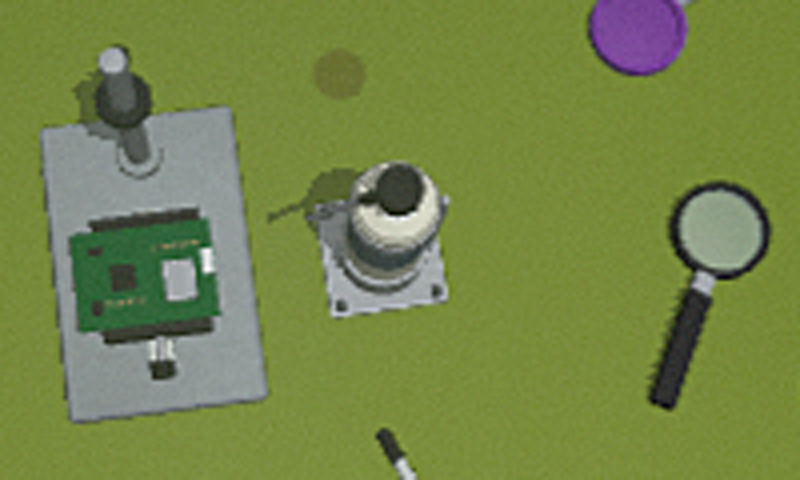

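View pics/scenec.png

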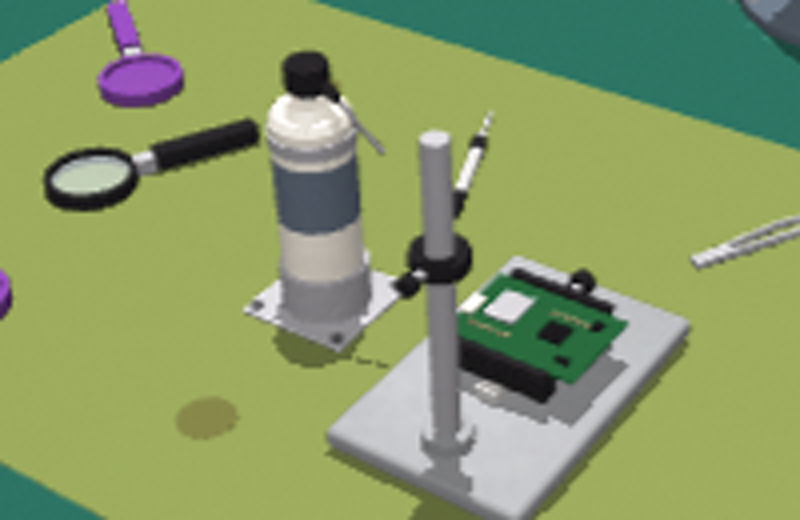

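The crops show chip at top-crop (122,277)/scene-crop (555,332), cap (402,188)/(306,62), collar (123,100)/(440,258), and lens glass (720,229)/(91,177).

```bash
cat > m.py <<'E'
from h import *
import pickle
d=pickle.load(open("c0.pkl","rb"));T,S=d["top"],d["scene"]
def dark(c,x0,y0,x1,y1,t=70):
    g=c["color"][y0:y1,x0:x1].max(2); m=(g<t).astype(np.uint8)
    n,l,s,ce=cv2.connectedComponentsWithStats(m)
    i=1+np.argmax(s[1:,4]);
    return ce[i]+[x0,y0],s[i],(l==i),np.array([x0,y0])
tc=lambda x,y:np.array([(x+.5)/4-.5+255,(y+.5)/4-.5+135])
sc=lambda x,y:np.array([(x+.5)/4-.5+200,(y+.5)/4-.5+155])
for n,a,b in [("chip",(122,277),(555,332)),("can",(180,280),(511,306)),("cap",(402,188),(306,62)),("collar",(123,100),(440,258)),("glass",(720,229),(91,177)),("hEnd",(662,405),(254,134)),("hStart",(702,292),(158,155)),("pillartop",(112,60),(435,138))]:
    x,r=tri(ray(T,tc(*a)),ray(S,sc(*b)));print(n,x.round(4),np.round(r,4))
for n,z,a in [("chip",.0444,(122,277)),("cap",.176,(402,188)),("glass",.012,(720,229)),("hEnd",.016,(662,405)),("pilltop",.217,(112,60))]:
    print(n,"topz",onz(T,tc(*a),z).round(4))
for n,z,a in [("chip",.0444,(555,332)),("cap",.176,(306,62)),("glass",.012,(91,177)),("pilltop",.217,(435,138))]:
    print(n,"scnz",onz(S,sc(*a),z).round(4))
# ring mask in top (lens)
m=dark(T,405,170,460,245,75);print("lens top blob",m[0],m[1])
m=dark(S,205,180,270,215,70);print("lens scene blob",m[0],m[1])
E
python3 m.py
```

```text
chip [0.5701 0.0395 0.0433] [0.0005 0.0005]
can [0.5631 0.0036 0.0429] [0.0002 0.0002]
cap [ 0.5725 -0.131   0.1743] [0. 0.]
collar [0.6549 0.0211 0.1428] [0.0003 0.0003]
glass [ 0.5585 -0.3559  0.0071] [0. 0.]
hEnd [ 0.4482 -0.2981  0.0034] [0.0004 0.0004]
hStart [ 0.5161 -0.3334  0.0107] [0.0022 0.0022]
pillartop [0.6548 0.021  0.2159] [0.0002 0.0002]
chip topz [0.5696 0.0399 0.0444]
cap topz [ 0.572  -0.1308  0.176 ]
glass topz [ 0.5576 -0.3545  0.012 ]
hEnd topz [ 0.4468 -0.2947  0.016 ]
pilltop topz [0.6543 0.0211 0.217 ]
chip scnz [0.5715 0.0397 0.0444]
cap scnz [ 0.5748 -0.1289  0.176 ]
glass scnz [ 0.5635 -0.3498  0.012 ]
pilltop scnz [0.6562 0.0219 0.217 ]
lens top blob [424.27884615 221.89423077] [ 12  37  16  31 208]
lens scene blob [250.95906433 190.83040936] [ 33   5  27  13 171]
```

>>> {"method": "carry_out", "body": {"commands": [1,0,0,-0.02,6.65,1,0,0,-0.02,6.65,1,-0.034,-0.018,0,0,1,-0.034,-0.018,0,0,1,-0.034,-0.018,0,0]}}

```text
time_s: 0.57
tool_pos: [0.2329, 0.5577, 0.2898]
orientation: [-3.142, 0.0, 2.66]
contact_force: [1.3, 0.1, -0.3]
finger_gap: 0.0258
grip_force: 0.0
```

```bash
cat >> h.py <<'E'
def st(t=None,yaw=None):
    o=arm.get_obs();p=o["tool_pos"];e=o["orientation"]
    print("t",o["time_s"],"p",p.round(4),"rpy",np.degrees(e).round(2),"q",o["joints"].round(2),"F",o["contact_force"].round(1),"gap",round(o["finger_gap"],4),"grip",o["grip_force"])
    if t is not None: print("tool shift",(R(e).T@(np.array(t)-p)).round(4), "turn", None if yaw is None else round(np.degrees(e[2])-yaw,2))
    return o
E
python3 -c "
from h import *
st([.45,.25,.29],152.3);st([.5725,-.131,.28])"
```

```text
t 0.5667 p [0.2329 0.5577 0.2898] rpy [-1.8000e+02  1.0000e-02  1.5243e+02] q [-1.26  0.32  0.02  1.66 -0.01  1.16 -0.15] F [ 1.3  0.1 -0.3] gap 0.0258 grip 0.0
tool shift [-3.349e-01 -1.723e-01 -1.000e-04] turn 0.13
t 0.5667 p [0.2329 0.5577 0.2898] rpy [-1.8000e+02  1.0000e-02  1.5243e+02] q [-1.26  0.32  0.02  1.66 -0.01  1.16 -0.15] F [ 1.3  0.1 -0.3] gap 0.0258 grip 0.0
tool shift [-0.6198 -0.4534  0.0099] turn None
```

>>> {"method": "carry_out", "body": {"commands": [1,-0.035,-0.018,0,0,1,-0.035,-0.018,0,0,1,-0.035,-0.018,0,0,1,-0.035,-0.018,0,0,1,-0.035,-0.018,0,0]}}

```text
time_s: 0.98
tool_pos: [0.3466, 0.3958, 0.2899]
orientation: [-3.141, -0.0, 2.659]
contact_force: [1.3, -0.3, -0.7]
finger_gap: -0.0
grip_force: 0.0
```

>>> {"method": "carry_out", "body": {"commands": [1,-0.035,-0.018,0,0,1,-0.035,-0.018,0,0,1,-0.035,-0.018,0,0,1,-0.035,-0.018,0,0,1,0,0,0,0]}}

```text
time_s: 1.4
tool_pos: [0.4412, 0.2607, 0.2903]
orientation: [-3.14, 0.004, 2.645]
contact_force: [0.1, -0.4, -0.5]
finger_gap: -0.0006
grip_force: 0.0
```

```bash
python3 -c "
from h import *
st([.5725,-.131,.26],152.3)"
```

```text
t 1.4 p [0.4412 0.2607 0.2903] rpy [-179.9     0.22  151.56] q [-0.82  0.16  0.23  1.87 -0.04  1.11  0.5 ] F [ 0.1 -0.4 -0.5] gap -0.0006 grip 0.0
tool shift [-0.3019 -0.2818  0.0319] turn -0.74
```

>>> {"method": "carry_out", "body": {"commands": [1,-0.027,-0.025,0,0,1,-0.027,-0.025,0,0,1,-0.027,-0.025,0,0,1,-0.027,-0.025,0,0,1,-0.027,-0.025,0,0]}}

```text
time_s: 1.82
tool_pos: [0.498, 0.0941, 0.2899]
orientation: [3.141, -0.0, 2.659]
contact_force: [0.1, 0.9, 0.9]
finger_gap: -0.0003
grip_force: 0.0
```

>>> {"method": "carry_out", "body": {"commands": [1,-0.027,-0.025,0,0,1,-0.027,-0.025,0,0,1,-0.027,-0.025,0,0,1,-0.027,-0.025,0,0,1,0,0,0,0]}}

```text
time_s: 2.23
tool_pos: [0.5482, -0.0517, 0.2903]
orientation: [-3.138, 0.004, 2.647]
contact_force: [-0.0, -0.5, -0.6]
finger_gap: 0.0001
grip_force: 0.0
```

```bash
python3 -c "
from h import *
st([.5725,-.131,.26],152.3)
c=camera('wrist');cv2.imwrite('pics/w1.png',c['color'][...,::-1]);import pickle;pickle.dump(c,open('w1.pkl','wb'))"
```

```text
t 2.2333 p [ 0.5482 -0.0517  0.2903] rpy [-179.79    0.22  151.66] q [-0.36  0.24  0.46  1.8  -0.11  1.12  1.21] F [-0.  -0.5 -0.6] gap 0.0001 grip 0.0
tool shift [-0.059  -0.0582  0.0307] turn -0.64
```

View pics/w1.png

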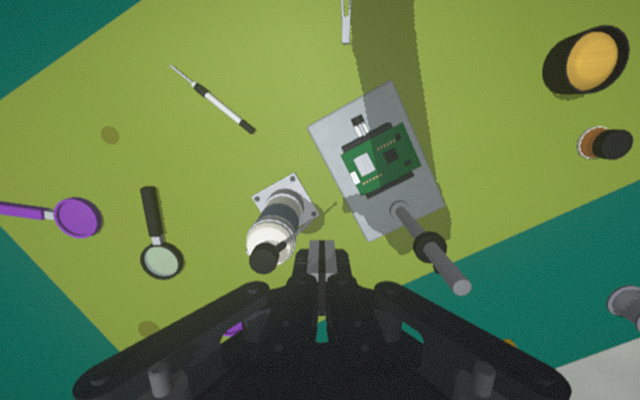

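The wrist view shows cap (264,258), chip (391,156), collar (430,247), lens glass (162,261), handle from (149,188) to (157,235).

```bash
cat > m2.py <<'E'
from h import *
import pickle
d=pickle.load(open("c0.pkl","rb"));T,S=d["top"],d["scene"];W=pickle.load(open("w1.pkl","rb"))
tc=lambda x,y:np.array([(x+.5)/4-.5+255,(y+.5)/4-.5+135])
sc=lambda x,y:np.array([(x+.5)/4-.5+200,(y+.5)/4-.5+155])
def blob(c,x0,y0,x1,y1,t=60):
    g=c["color"][y0:y1,x0:x1].max(2);m=cv2.connectedComponentsWithStats((g<t).astype(np.uint8))
    i=1+np.argmax(m[2][1:,4]);return m[3][i]+[x0,y0],m[2][i],(m[1]==i)
for n,b in [("cap",(245,240,285,275)),("chip",(382,148,400,165)),("handle",(135,180,165,236)),("ring",(135,232,190,285))]:
    r=blob(W,*b);print(n,r[0].round(1),r[1])
    if n=="handle":
        ys,xs=np.nonzero(r[2]);pts=np.c_[xs+135,ys+180].astype(np.float32)
        print(cv2.fitLine(pts,cv2.DIST_L2,0,.01,.01).ravel())
for n,a,b,w in [("chip",(122,277),(555,332),(391,156)),("cap",(402,188),(306,62),(264,258)),("collar",(123,100),(440,258),(430,246)),("glass",(720,229),(91,177),(162,261)),("pillartop",(112,60),(435,138),(461,287))]:
    x,r=tri(ray(T,tc(*a)),ray(S,sc(*b)),ray(W,w));print(n,x.round(4),np.round(r,4),"S+W",tri(ray(S,sc(*b)),ray(W,w))[0].round(4))
for n,uv,z in [("hEnd",(149.5,187),.016),("hmid",(153.5,211),.016),("glass",(162,261),.012),("cap",(264,258),.176)]: print(n,onz(W,uv,z).round(4))
E
python3 m2.py
```

```text
cap [268.2 249.6] [  8   4  25  19 104]
chip [390.6 155.3] [  2   1  14  14 104]
handle [156.1 211.5] [ 14   7  14  49 172]
[1.6533069e-01 9.8623818e-01 1.5613954e+02 2.1152907e+02]
ring [175.1 254.6] [ 26  11  22  31 101]
chip [0.5701 0.0391 0.0431] [0.0009 0.0002 0.0006] S+W [0.5701 0.0387 0.043 ]
cap [ 0.5718 -0.1306  0.1732] [0.0011 0.0011 0.0019] S+W [ 0.5712 -0.1305  0.173 ]
collar [0.6546 0.021  0.1424] [0.0004 0.0005 0.0005] S+W [0.6543 0.0208 0.1423]
glass [ 0.558  -0.3563  0.007 ] [0.0007 0.0003 0.0009] S+W [ 0.5575 -0.3574  0.0062]
pillartop [0.6545 0.0204 0.2155] [0.0008 0.0002 0.0009] S+W [0.6541 0.0199 0.2153]
hEnd [ 0.4492 -0.289   0.016 ]
hmid [ 0.4818 -0.3075  0.016 ]
glass [ 0.5564 -0.3528  0.012 ]
cap [ 0.5693 -0.1275  0.176 ]
```

>>> {"method": "carry_out", "body": {"commands": [1,-0.029,-0.029,0,0,1,-0.029,-0.029,0,0,1,0,0,0.03,0,1,0,0,0.035,0,1,0,0,0,0]}}

```text
time_s: 2.7
tool_pos: [0.5677, -0.1192, 0.2188]
orientation: [-3.138, -0.012, 2.659]
contact_force: [-1.7, 0.6, -1.1]
finger_gap: 0.0
grip_force: 0.0
```

>>> {"method": "carry_out", "body": {"commands": [1,0,0,0,0,1,0,0,0,0]}}

```text
time_s: 2.87
tool_pos: [0.5725, -0.1203, 0.2263]
orientation: [3.141, 0.001, 2.661]
contact_force: [0.3, 0.2, 0.7]
finger_gap: 0.0001
grip_force: 0.0
```

```bash
python3 -c "
from h import *
st([.572,-.1305,.195],152.3)"
```

```text
t 2.8667 p [ 0.5725 -0.1203  0.2263] rpy [1.7995e+02 7.0000e-02 1.5245e+02] q [-0.23  0.36  0.47  1.8  -0.19  1.02  1.41] F [0.3 0.2 0.7] gap 0.0001 grip 0.0
tool shift [-0.0043 -0.0093  0.0313] turn 0.15
```

>>> {"method": "carry_out", "body": {"commands": [1,-0.004,-0.009,0.005,0,1,0,0,0.01,0,1,0,0,0.01,0,1,0,0,0,0,1,0,0,0,0]}}

```text
time_s: 3.28
tool_pos: [0.5705, -0.131, 0.1992]
orientation: [-3.141, -0.002, 2.659]
contact_force: [-0.9, 0.3, 0.1]
finger_gap: 0.0003
grip_force: 0.0
```

>>> {"method": "carry_out", "body": {"commands": [1,0,0,0.003,0,1,0,0,0.002,0,1,0,0,0.002,0,1,0,0,0,0,1,0,0,0,0]}}

```text
time_s: 3.7
tool_pos: [0.5713, -0.1312, 0.1934]
orientation: [3.141, 0.0, 2.659]
contact_force: [-0.9, 1.1, 3.3]
finger_gap: -0.0003
grip_force: 1.5
```

```bash
python3 -c "
from h import *
st([.572,-.1305,.195],152.3)
c=camera('scene');x=c['color'][150:250,220:360,::-1];cv2.imwrite('pics/s2.png',cv2.resize(x,None,fx=5,fy=5,interpolation=2))"
```

```text
t 3.7 p [ 0.5713 -0.1312  0.1934] rpy [1.7997e+02 2.0000e-02 1.5233e+02] q [-0.2   0.4   0.46  1.83 -0.22  0.95  1.45] F [-0.9  1.1  3.3] gap -0.0003 grip 1.5076988004148006
tool shift [-0.0003  0.001  -0.0016] turn 0.03
```

View pics/s2.png

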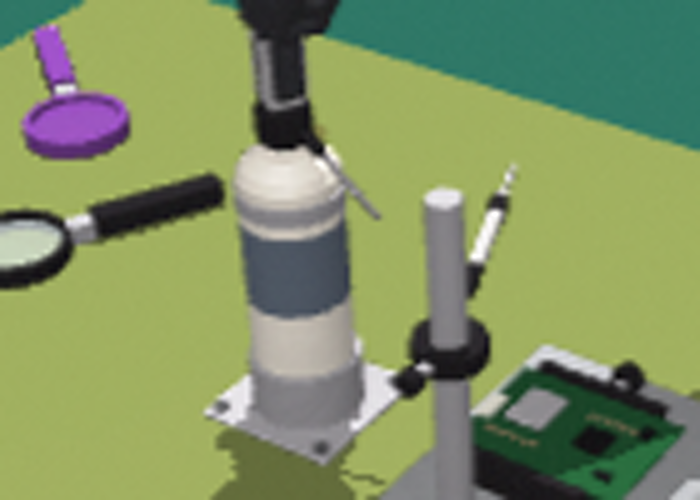

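The closed fingertips sit centrally on the cap (about (283,120) in the crop), contact force 3 N: pressing on.

>>> {"method": "carry_out", "body": {"commands": [1,0,0,0.002,0,1,0,0,0.002,0,1,0,0,0.001,0,1,0,0,0,0,1,0,0,0,0]}}

```text
time_s: 4.17
tool_pos: [0.5713, -0.1312, 0.1897]
orientation: [3.14, 0.001, 2.659]
contact_force: [-4.0, 2.3, 14.0]
finger_gap: 0.0002
grip_force: 6.6
```

>>> {"method": "carry_out", "body": {"commands": [1,0,0,0.001,0,1,0,0,0.001,0,1,0,0,0,0,1,0,0,0,0]}}

```text
time_s: 4.5
tool_pos: [0.5714, -0.1312, 0.1895]
orientation: [3.139, 0.0, 2.659]
contact_force: [-8.2, 3.2, 23.8]
finger_gap: -0.0001
grip_force: 12.0
```

The cap is hard against its stop (24 N, no more travel). Release and go to the lens.

>>> {"method": "carry_out", "body": {"commands": [1,0,0,-0.01,0,1,0,0,-0.02,0,1,0,0,-0.025,0,1,0,0,-0.025,0,0,0,0,0,0]}}

```text
time_s: 4.92
tool_pos: [0.5734, -0.1323, 0.2705]
orientation: [3.139, 0.008, 2.658]
contact_force: [0.7, -0.0, 0.8]
finger_gap: 0.0109
grip_force: 0.0
```

```bash
python3 -c "
from h import *
st([.475,-.305,.26],150.5)
c=camera('wrist');import pickle;pickle.dump(c,open('w2.pkl','wb'));cv2.imwrite('pics/w2.png',c['color'][...,::-1])
s=camera('scene');print(abs(s['color'][155:185,265:290].astype(int)-pickle.load(open('c0.pkl','rb'))['scene']['color'][155:185,265:290]).mean())"
```

```text
t 4.9167 p [ 0.5734 -0.1323  0.2705] rpy [179.83   0.48 152.31] q [-0.23  0.32  0.49  1.75 -0.17  1.1   1.41] F [ 0.7 -0.   0.8] gap 0.0109 grip 0.0
tool shift [ 0.007  -0.1987  0.0098] turn 1.81
4.017777777777778
```

>>> {"method": "carry_out", "body": {"commands": [0,0,-0.04,0,0,0,0,-0.04,0,0,0,0,-0.04,0,0,0,0,-0.04,0,0,0,0,-0.03,0,0]}}

```text
time_s: 5.43
tool_pos: [0.4797, -0.3022, 0.2643]
orientation: [-3.14, -0.003, 2.656]
contact_force: [1.4, 0.1, -0.2]
finger_gap: 0.0845
grip_force: 0.0
```

>>> {"method": "carry_out", "body": {"commands": [0,0,0,0,0,0,0,0,0,0]}}

```text
time_s: 5.6
tool_pos: [0.4807, -0.3011, 0.2644]
orientation: [-3.141, -0.003, 2.654]
contact_force: [1.6, 1.0, 1.0]
finger_gap: 0.0853
grip_force: 0.0
```

```bash
python3 -c "
from h import *
st([.487,-.315,.26],150.5)
c=camera('wrist');import pickle;pickle.dump(c,open('w3.pkl','wb'));cv2.imwrite('pics/w3.png',c['color'][...,::-1])"
```

```text
t 5.6 p [ 0.4807 -0.3011  0.2644] rpy [-1.7996e+02 -1.5000e-01  1.5205e+02] q [ 0.04  0.3   0.56  1.8  -0.18  1.09  1.75] F [1.6 1.  1. ] gap 0.0853 grip 0.0
tool shift [-0.0121 -0.0093  0.0044] turn 1.55
```

View pics/w3.png

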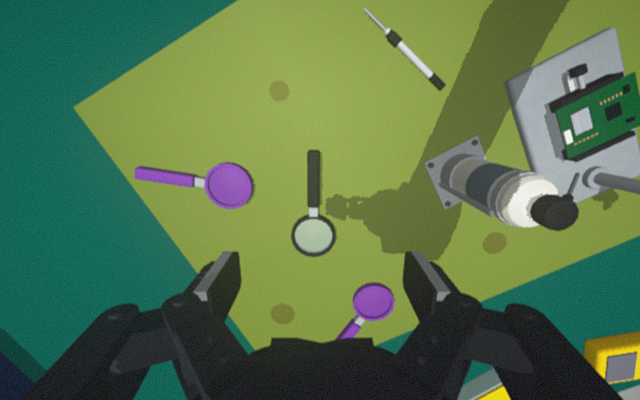

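The wrist view shows the lens almost aligned: glass (313,235), handle end (315,151) to (313,206).

```bash
cat > m3.py <<'E'
from h import *
import pickle
def lens(f):
    W=pickle.load(open(f,"rb"));i=W["color"];g=(i.max(2)<75).astype(np.uint8);g[262:]=0
    n,l,s,ce=cv2.connectedComponentsWithStats(g)
    # handle / ring blobs near
    for k in range(1,n):
        if s[k,4]>60 and 270<ce[k][0]<360 and s[k,0]>200: print(s[k],ce[k].round(1))
    hsv=cv2.cvtColor(i,cv2.COLOR_RGB2HSV)
    return W,l,s,ce
W,l,s,ce=lens("w3.pkl")
def at(x,y): return l[y,x]
k=at(314,175);ys,xs=np.nonzero((l==k)&(np.arange(400)[:,None]<205));
p=np.array([onz(W,(x,y),.012)[:2] for x,y in zip(xs,ys)],np.float32)
vx,vy,x0,y0=cv2.fitLine(p,cv2.DIST_L2,0,1e-3,1e-3).ravel();v=np.array([vx,vy]);v*=np.sign(vx);c=np.array([x0,y0])
print("handle mid",c,"yaw",np.degrees(np.arctan2(v[1],v[0])),"extent",np.ptp((p-c)@v))
m=(np.abs(W["color"].astype(int)-W["color"][235,313].astype(int)).max(2)<30).astype(np.uint8)
L=cv2.connectedComponentsWithStats(m)[1];q=cv2.findContours((L==L[235,313]).astype(np.uint8),0,1)[0][0]
e=cv2.fitEllipse(cv2.convexHull(q));print("glass",e)
gc=onz(W,e[0],.012);print("glass w",gc)
w=c-gc[:2];print("yaw glass->handle",np.degrees(np.arctan2(-w[1],-w[0])),"dist",np.linalg.norm(w))
d=pickle.load(open("c0.pkl","rb"));S,T=d["scene"],d["top"]
print(tri(ray(W,e[0]),ray(S,((91.5)/4-.5+200,177.5/4-.5+155)))[0], tri(ray(W,e[0]),ray(T,((720.5)/4-.5+255,229.5/4-.5+135)))[0])
E
python3 m3.py
```

```text
[308 151  12  56 474] [313.2 180.3]
[292 215  43  41 254] [313.8 235.4]
handle mid [ 0.4818012 -0.3163658] yaw -28.819002 extent 0.07446826
glass ((313.0040588378906, 234.86720275878906), (31.4237003326416, 36.17057418823242), 92.73812866210938)
glass w [ 0.55419747 -0.35603752  0.012     ]
yaw glass->handle -28.721868446097286 dist 0.0825533932872151
[ 0.55677137 -0.35773778  0.00540145] [ 0.56156449 -0.36060975 -0.00792347]
```

```bash
python3 -c "
from h import *
st([.485,-.318,.022],151.25)"
```

```text
t 5.65 p [ 0.4821 -0.2993  0.2644] rpy [ 1.7998e+02 -1.5000e-01  1.5226e+02] q [ 0.04  0.3   0.56  1.8  -0.18  1.09  1.75] F [ 0.1  0.  -0.2] gap 0.0851 grip 0.0
tool shift [-0.0119 -0.0153  0.2424] turn 1.01
```

>>> {"method": "carry_out", "body": {"commands": [0,-0.006,-0.007,0.035,1,0,-0.006,-0.008,0.035,0,0,0,0,0.035,0,0,0,0,0.035,0,0,0,0,0.035,0]}}

```text
time_s: 6.07
tool_pos: [0.4871, -0.316, 0.0883]
orientation: [3.141, -0.001, 2.645]
contact_force: [0.1, -0.2, -1.3]
finger_gap: 0.085
grip_force: 0.0
```

>>> {"method": "carry_out", "body": {"commands": [0,0,0,0.02,0,0,0,0,0,0,0,0,0,0,0]}}

```text
time_s: 6.32
tool_pos: [0.4864, -0.3165, 0.0696]
orientation: [3.141, -0.003, 2.644]
contact_force: [1.0, -0.1, -0.2]
finger_gap: 0.0855
grip_force: 0.0
```

```bash
python3 -c "
from h import *
st([.485,-.318,.022],151.25)"
```

```text
t 6.3167 p [ 0.4864 -0.3165  0.0696] rpy [179.98  -0.2  151.47] q [ 0.17  0.57  0.45  1.94 -0.37  0.72  1.91] F [ 1.  -0.1 -0.2] gap 0.0855 grip 0.0
tool shift [ 0.0004 -0.002   0.0476] turn 0.22
```

>>> {"method": "carry_out", "body": {"commands": [0,0,-0.002,0.02,0.2,0,0,0,0.017,0,0,0,0,0.01,0,0,0,0,0,0,0,0,0,0,0]}}

```text
time_s: 6.73
tool_pos: [0.4861, -0.3202, 0.0249]
orientation: [3.141, 0.001, 2.638]
contact_force: [0.2, -0.5, -0.2]
finger_gap: 0.0853
grip_force: 0.0
```

>>> {"method": "carry_out", "body": {"commands": [0.3,0,0,0,0,0.6,0,0,0,0,0.7,0,0,0,0,1,0,0,0,0,1,0,0,0,0]}}

```text
time_s: 7.15
tool_pos: [0.4855, -0.3202, 0.0244]
orientation: [3.141, 0.001, 2.638]
contact_force: [-0.3, 1.0, -0.2]
finger_gap: 0.0254
grip_force: 0.0
```

>>> {"method": "carry_out", "body": {"commands": [1,0,0,0,0,1,0,0,0,0,1,0,0,0,0,1,0,0,0,0]}}

```text
time_s: 7.48
tool_pos: [0.4857, -0.3203, 0.0245]
orientation: [3.141, 0.001, 2.638]
contact_force: [0.5, 2.0, 4.6]
finger_gap: 0.0153
grip_force: 59.8
```

>>> {"method": "carry_out", "body": {"commands": [1,0,0,-0.01,0,1,0,0,-0.02,0,1,0,0,-0.035,0,1,0,0,-0.035,0,1,0,0,-0.035,0]}}

```text
time_s: 7.9
tool_pos: [0.4845, -0.32, 0.1602]
orientation: [-3.141, -0.002, 2.637]
contact_force: [0.9, -0.1, -0.4]
finger_gap: 0.0155
grip_force: 59.1
```

>>> {"method": "carry_out", "body": {"commands": [1,0,0,-0.035,0,1,0,0,-0.035,0,1,0,0,-0.025,0,1,0,0,0,0,1,0,0,0,0]}}

```text
time_s: 8.32
tool_pos: [0.4855, -0.3205, 0.2556]
orientation: [3.141, 0.003, 2.638]
contact_force: [0.7, 0.5, -0.6]
finger_gap: 0.0155
grip_force: 59.1
```

```bash
python3 -c "
from h import *
st([.5,.077,.25],151.1)
c=camera('wrist');s=camera('scene');import pickle;pickle.dump((c,s),open('w4.pkl','wb'))
a=c['color'][:, :,::-1];b=s['color'][60:260,150:350,::-1]
cv2.imwrite('pics/w4.png',np.hstack([a[100:,150:490],cv2.resize(b,None,fx=1.5,fy=1.5)]))"
```

```text
t 8.3167 p [ 0.4855 -0.3205  0.2556] rpy [1.7996e+02 1.7000e-01 1.5112e+02] q [ 0.07  0.34  0.58  1.78 -0.21  1.08  1.78] F [ 0.7  0.5 -0.6] gap 0.0155 grip 59.09137308597565
tool shift [0.1793 0.3551 0.0053] turn 0.02
```

View pics/w4.png

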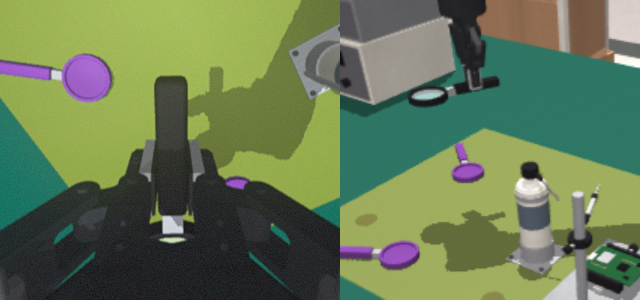

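The lens is held in line with the fingers, handle toward the camera, and seems level. Carry it over to the board.

>>> {"method": "carry_out", "body": {"commands": [1,0.008,0.016,0,0,1,0.015,0.03,0,0,1,0.016,0.032,0,0,1,0.016,0.032,0,0,1,0.016,0.032,0,0]}}

```text
time_s: 8.83
tool_pos: [0.4904, -0.1597, 0.2521]
orientation: [-3.14, -0.004, 2.637]
contact_force: [0.4, 0.6, -0.5]
finger_gap: 0.0152
grip_force: 59.1
```

>>> {"method": "carry_out", "body": {"commands": [1,0.016,0.032,0,0,1,0.016,0.032,0,0,1,0.016,0.032,0,0,1,0.016,0.032,0,0,1,0.016,0.032,0,0]}}

```text
time_s: 9.25
tool_pos: [0.4975, 0.0189, 0.2523]
orientation: [-3.139, -0.003, 2.638]
contact_force: [0.6, -0.0, -1.7]
finger_gap: 0.0149
grip_force: 59.1
```

>>> {"method": "carry_out", "body": {"commands": [1,0.015,0.03,0,0,1,0.008,0.016,0,0,1,0,0,0,0,1,0,0,0,0,1,0,0,0,0]}}

```text
time_s: 9.67
tool_pos: [0.5003, 0.0674, 0.2528]
orientation: [-3.139, -0.001, 2.636]
contact_force: [0.8, -0.8, -0.4]
finger_gap: 0.0154
grip_force: 59.1
```

```bash
python3 -c "
from h import *
st([.5,.077,.161],151.1)
c=camera('top');s=camera('scene');import pickle;pickle.dump((c,s),open('w5.pkl','wb'))
a=c['color'][120:240,240:360,::-1];b=s['color'][150:290,250:390,::-1]
cv2.imwrite('pics/w5.png',np.hstack([cv2.resize(a,(400,400)),cv2.resize(b,(400,400))]))"
```

```text
t 9.6667 p [0.5003 0.0674 0.2528] rpy [-1.7986e+02 -9.0000e-02  1.5105e+02] q [-0.55  0.19  0.38  1.94 -0.08  1.03  0.94] F [ 0.8 -0.8 -0.4] gap 0.0154 grip 59.0844190120697
tool shift [0.0048 0.0085 0.0918] turn -0.05
```

View pics/w5.png

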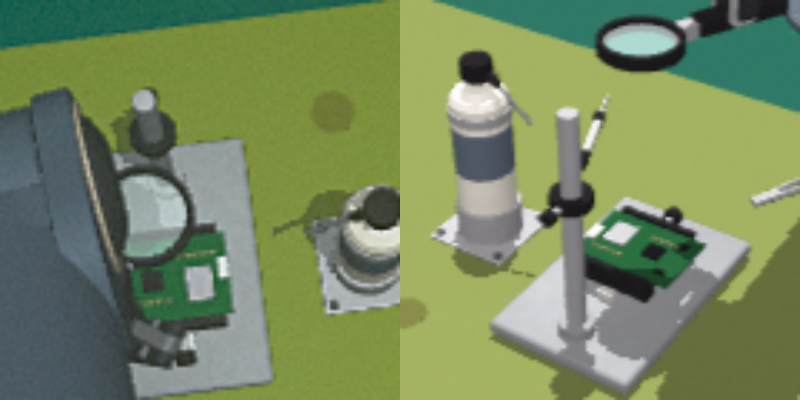

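The lens is held level above the board (scene-crop ring centre (641,42)), clear of the pillar. Lower to focal height.

>>> {"method": "carry_out", "body": {"commands": [1,0.002,0.004,0.015,0,1,0.002,0.004,0.025,0,1,0,0,0.025,0,1,0,0,0.015,0,1,0,0,0.01,0]}}

```text
time_s: 10.18
tool_pos: [0.5002, 0.076, 0.1621]
orientation: [-3.139, -0.002, 2.636]
contact_force: [-0.3, 0.4, 0.4]
finger_gap: 0.0151
grip_force: 59.1
```

>>> {"method": "carry_out", "body": {"commands": [1,0,0,0,0,1,0,0,0,0,1,0,0,0,0]}}

```text
time_s: 10.43
tool_pos: [0.5022, 0.0772, 0.165]
orientation: [3.14, 0.001, 2.637]
contact_force: [0.4, -0.4, 0.5]
finger_gap: 0.0146
grip_force: 59.1
```

```bash
python3 -c "
from h import *
st([.5015,.077,.162],151.1)
c=camera('top');s=camera('scene');w=camera('wrist');import pickle;pickle.dump((c,s,w),open('w6.pkl','wb'))
a=c['color'][140:220,270:350,::-1];b=s['color'][170:270,290:390,::-1]
cv2.imwrite('pics/w6.png',np.hstack([cv2.resize(a,(400,400)),cv2.resize(b,(400,400))]))"
```

```text
t 10.4333 p [0.5022 0.0772 0.165 ] rpy [1.7992e+02 8.0000e-02 1.5107e+02] q [-0.53  0.3   0.36  2.03 -0.14  0.83  0.97] F [ 0.4 -0.4  0.5] gap 0.0146 grip 59.078460931777954
tool shift [ 0.0006 -0.0005  0.003 ] turn -0.03
```

View pics/w6.png

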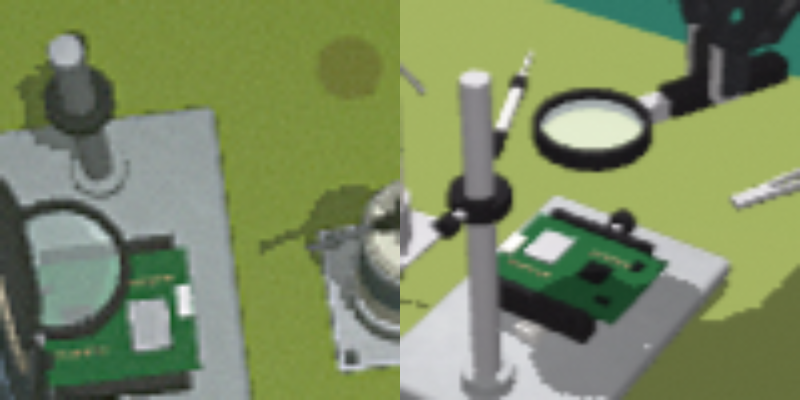

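The top crop shows the ring centred near (58,270) (partly hidden by the arm); the scene crop shows the ring at (594,127), collar at (480,198).

```bash
cat > m4.py <<'E'
from h import *
import pickle
from scipy.optimize import least_squares
T,S,w=pickle.load(open("w6.pkl","rb"))
top=((58.5)/5-.5+270,(270.5)/5-.5+140)
# outer ring silhouette and glass in scene
i=S["color"].astype(int);m=(i.max(2)<75).astype(np.uint8);
g=((i[...,1]>110)).astype(np.uint8);L=cv2.connectedComponentsWithStats(g,connectivity=4)
x,y=int((594-400)/4+290),int(125/4+170);k=L[1][y,x];print("glass blob",L[2][k],L[3][k])
q=cv2.findContours((L[1]==k).astype(np.uint8),0,1)[0][0];e=cv2.fitEllipse(q);print(e)
x3,r=tri(ray(T,top),ray(S,e[0]));print("glass tri",x3,r)
# tilt: circle of free plane, radius 28, fit to contour rays: back-project contour on plane thru x3
def res(p):
    n=np.array([p[0],p[1],1]);c=np.array([p[2],p[3],p[4]]);out=[]
    for uv in q[:,0]:
        o,d=ray(S,uv);X=o+d*((c-o)@n)/(d@n);out.append((np.linalg.norm(X-c)-.0275)*1e3)
    return np.array(out+[(p[0])*1,(p[1])*1])
f=least_squares(res,[0,0,*x3],loss="soft_l1");print("plane n",f.x[:2],"deg",np.degrees(f.x[:2]),"c",f.x[2:].round(4),"cost",f.cost)
print("z given xy pred:",[ (z,onz(S,e[0],z).round(4)) for z in (.141,.1445,.148)])
# predicted
p=np.array([.5022,.0772,.165]);print("pred", p+[.078*.875,-.078*.484,-.0185])
# collar in scene: row range
for col in (305,306,307,310,311,312,313,315,316): 
    r=np.nonzero(i[205:235,col].max(1)<75)[0]+205;print(col,r.min() if len(r) else None,r.max() if len(r) else None,end="; ")
E
python3 m4.py
```

```text
glass blob [325 195  26  13 253] [337.50988142 200.81027668]
((337.5181884765625, 200.80979919433594), (11.788674354553223, 24.515724182128906), 90.17938995361328)
glass tri [0.57317594 0.03907504 0.14806133] [np.float64(0.0008112514769780788), np.float64(0.0008112514769780634)]
plane n [-0.07807149 -0.04879371] deg [-4.47316684 -2.79567359] c [0.5569 0.0281 0.1354] cost 22.749302820351716
z given xy pred: [(0.141, array([0.5645, 0.0328, 0.141 ])), (0.1445, array([0.569 , 0.0356, 0.1445])), (0.148, array([0.5734, 0.0383, 0.148 ]))]
pred [0.57045  0.039448 0.1465  ]
305 214 225; 306 219 225; 307 220 225; 310 220 225; 311 220 225; 312 219 225; 313 205 225; 315 205 224; 316 215 223;
```

```bash
cat > m5.py <<'E'
from h import *
import pickle
T,S,w=pickle.load(open("w6.pkl","rb"))
a=np.linspace(0,2*np.pi,73)
def bbox(c,r,h,ax=None,t=0):
    P=[]
    for z in(-h/2,h/2):
        for t_ in a: P.append([r*np.cos(t_),r*np.sin(t_),z])
    P=np.array(P)
    if ax is not None: P=P@Rotation.from_rotvec(np.radians(t)*np.array(ax)).as_matrix().T
    uv=np.array([proj(S,p+c) for p in P]);return np.r_[uv.min(0),uv.max(0)].round(2)
# observed ring silhouette via dark mask, ignoring handle (cols<350)
i=S["color"].astype(int);m=(i.max(2)<85).astype(np.uint8)
k=cv2.connectedComponentsWithStats(m)[1];yx=np.argwhere(k==k[211,336]);yx=yx[yx[:,1]<352]
print("lens obs cols",yx[:,1].min(),"rows",yx[:,0].min(),yx[:,0].max(), [tuple(np.percentile(yx[yx[:,1]==c][:,0],[0,100])) for c in (325,330,337,344,349)])
c=np.array([.5705,.0394,.1465])
u=np.array([.875,-.484,0]);pit=[.484,.875,0]
for z in (.1435,.1465,.1495): print(z,bbox([.5705,.0394,z],.033,.012))
for t in(-4,4): print("pitch",t,bbox(c,.033,.012,pit,t)); print("roll",t,bbox(c,.033,.012,u,t))
print("grad profile col337", i[188:216,337].max(1)); print("collar col 309", i[212:230,311].max(1))
for z in (.141,.144): print("collar",z,bbox([.6549,.0211,z],.017,.012))
E
python3 m5.py
```

```text
lens obs cols 323 rows 192 212 [(np.float64(196.0), np.float64(208.0)), (np.float64(193.0), np.float64(210.0)), (np.float64(192.0), np.float64(212.0)), (np.float64(193.0), np.float64(211.0)), (np.float64(196.0), np.float64(209.0))]
0.1435 [323.54 191.62 353.82 213.03]
0.1465 [323.52 190.5  353.86 211.89]
0.1495 [323.5  189.37 353.89 210.73]
pitch -4 [323.46 190.85 353.97 211.53]
roll -4 [323.52 189.84 353.93 212.55]
pitch 4 [323.4  190.1  353.88 212.28]
roll 4 [323.45 191.17 353.83 211.21]
grad profile col337 [180 180 180 180  64  29  62 171 176 222 234 235 236 236 236 236 236 237
 236 112  48  26  29  26  61 176 180 180]
collar col 309 [128 129 128 129 129 129 131  91  36  31  27  30  26  28 101 128 130 131]
collar 0.141 [301.46 212.7  318.11 227.18]
collar 0.144 [301.39 211.53 318.07 226.01]
```

>>> {"method": "carry_out", "body": {"commands": [1,0,0,0.002,0,1,0,0,0,0,1,0,0,0,0,1,0,0,0,0,1,0,0,0,0]}}

```text
time_s: 11.0
tool_pos: [0.5013, 0.0776, 0.162]
orientation: [3.141, -0.0, 2.638]
contact_force: [-0.5, -0.7, -1.1]
finger_gap: 0.0151
grip_force: 59.1
```

```bash
cat > m6.py <<'E'
from h import *
import pickle
o=st([.5015,.077,.162],151.1)
S0=pickle.load(open("c0.pkl","rb"))["scene"];S=camera("scene")
a=np.linspace(0,2*np.pi,73)
def bbox(c):
    uv=np.array([proj(S,np.array(c)+[.033*np.cos(t),.033*np.sin(t),z]) for z in(-.006,.006) for t in a]);return uv
def edges(I,col):  # 50% crossings of dark
    g=I["color"][:,col].max(1).astype(float);return g
for n,I,c,row in (("bench",S0,[.5555,-.3565,.006],None),("held",S,[*(o["tool_pos"]+[.06825,-.0378,-.0185])],None)):
    uv=bbox(c);m=uv.mean(0);col=int(round(m[0]));top,bot=uv[:,1].min(),uv[:,1].max()
    g=I["color"][:,col].max(1).astype(float)
    def cross(rs):
        for r in rs:
            s=int(np.sign(rs[1]-rs[0])); 
            if g[r]>=100>g[r+s]: return r+s*(g[r]-100)/(g[r]-g[r+s])
    t=cross(range(int(top)-6,int(top)+12));b=cross(range(int(bot)+6,int(bot)-12,-1))
    print(n,np.round(c,4),"pred",top.round(2),bot.round(2),"obs",t,b)
E
python3 m6.py
```

```text
t 11.0 p [0.5013 0.0776 0.162 ] rpy [179.99  -0.   151.14] q [-0.53  0.31  0.35  2.04 -0.14  0.82  0.98] F [-0.5 -0.7 -1.1] gap 0.0151 grip 59.07632052898407
tool shift [-0.0004 -0.0004  0.    ] turn 0.04
bench [ 0.5555 -0.3565  0.006 ] pred 190.69 206.92 obs 191.640350877193 207.36190476190475
held [0.5696 0.0398 0.1435] pred 191.47 212.87 obs 192.68067226890756 213.48299319727892
```

```bash
cat > m7.py <<'E'
from h import *
S=camera("scene");W=__import__("pickle").load(open("w1.pkl","rb"))
a=np.linspace(0,2*np.pi,73)
def ring(I,x,y,z,r): return np.array([proj(I,[x+r*np.cos(t),y+r*np.sin(t),z]) for t in a])
for x,y in ((.6549,.0211),(.6562,.0219),(.6545,.0205)):
    u=ring(S,x,y,.217,.008);print("pillar top pred cols",u[:,0].min(),u[:,0].max(),"rows",u[:,1].min(),u[:,1].max())
    print(" base 17mm",proj(S,[x,y,.017]),end="")
    for z in (.142,.145): 
        lo=ring(S,x,y,z-.006,.017);print(" collar",z,"bottom",lo[:,1].max().round(2),"cols",lo[:,0].min().round(2),lo[:,0].max().round(2),end="")
    print()
g=S["color"].max(2).astype(int)
print("pillar col 308",g[182:196,308],"309",g[182:196,309]);print("pill row 195",g[195,300:320],"row 235",g[235,300:322])
for c in (308,309,310,311,312):print("collar col",c,g[214:230,c])
print("collar row 221",g[221,296:324])
E
python3 m7.py
```

```text
pillar top pred cols 304.3672970730568 312.51540366462467 rows 186.56315750689905 190.89331496551415
 base 17mm [311.7891407  264.45469882] collar 0.142 bottom 226.79 cols 301.71 318.1 collar 0.145 bottom 225.62 cols 301.64 318.06
pillar top pred cols 304.3146392689273 312.47603099986594 rows 186.97011800704746 191.3143769240224
 base 17mm [311.75344817 264.92676346] collar 0.142 bottom 227.25 cols 301.65 318.07 collar 0.145 bottom 226.08 cols 301.59 318.03
pillar top pred cols 304.2367675819192 312.37915591941027 rows 186.3888607710648 190.71293590752492
 base 17mm [311.66997857 264.25167853] collar 0.142 bottom 226.6 cols 301.59 317.96 collar 0.145 bottom 225.42 cols 301.52 317.93
pillar col 308 [181 180 180 180 180 205 232 235 233 201 139 137 137 136] 309 [180 180 180 181 180 196 232 233 232 205 141 136 135 136]
pill row 195 [180 181 180 180 165 131 129 134 136 136 132 123 121 166 180 180 221 246
 241 164] row 235 [180 180 181 180 179 180 162 133 131 132 133 130 125 115 106 111 111 114
 119 125 117 112]
collar col 308 [133 133 133 133 132 108  39  30  27  27  28  30 101 130 132 132]
collar col 309 [135 134 135 135 133 109  39  31  30  29  29  26 102 132 132 132]
collar col 310 [135 134 134 133 133 109  40  31  30  28  28  26 102 132 132 132]
collar col 311 [129 128 129 129 130  91  37  29  27  27  27  29 102 128 130 130]
collar col 312 [120 122 121 121 122  56  32  31  28  26  26  26 113 122 122 123]
collar row 221 [181 182 181 179 180 130  58  26  28  29  31  31  30  31  31  29  31  38
  34  25  25  50 158 180 180 181 180 181]
```

```bash
cat >> m7.py <<'E'
print("----")
for z in (.142,.145,.148):
    print(z,"collar/pillar front seam",ring(S,.6562,.0219,z+.006,.008)[:,1].max().round(2),"bottom",ring(S,.6562,.0219,z-.006,.017)[:,1].max().round(2))
st([.502,.077,.1635],151.1)
E
python3 m7.py | sed -n '/----/,$p'
```

```text
----
0.142 collar/pillar front seam 219.87 bottom 227.25
0.145 collar/pillar front seam 218.68 bottom 226.08
0.148 collar/pillar front seam 217.49 bottom 224.9
t 11.15 p [0.5013 0.0775 0.162 ] rpy [ 1.8000e+02 -1.0000e-02  1.5113e+02] q [-0.53  0.31  0.35  2.04 -0.14  0.82  0.98] F [-0.6 -0.2  0. ] gap 0.0155 grip 59.07647967338562
tool shift [-0.0009 -0.0001 -0.0015] turn 0.03
```

>>> {"method": "carry_out", "body": {"commands": [1,-0.001,0,-0.001,0,1,0,0,0,0,1,0,0,0,0,1,0,0,0,0,1,0,0,0,0]}}

```text
time_s: 11.57
tool_pos: [0.5022, 0.0771, 0.163]
orientation: [3.142, -0.0, 2.638]
contact_force: [-0.5, 0.2, -0.4]
finger_gap: 0.015
grip_force: 59.1
```

```bash
python3 -c "
from h import *
o=st([.502,.077,.163],151.1);print(abs(o['dq']).max());print(job.sign_off())"
```

```text
t 11.5667 p [0.5022 0.0771 0.163 ] rpy [180.    -0.   151.14] q [-0.53  0.31  0.35  2.03 -0.14  0.82  0.98] F [-0.5  0.2 -0.4] gap 0.015 grip 59.07647252082825
tool shift [ 0.0001 -0.0001 -0.    ] turn 0.04
0.002221451669715671
the job is handed in; nothing more can be done
None
```

The job is handed in after 11.6 s: I pressed the duster cap to its stop (24 N) and released it (spring-back not separately checked), and the arm now holds the lens level over the chip at about 144 mm, where I measured the collar (within about 1 mm), clear of the stand.

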